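# Shut the tagged outlet of the rinse-water manifold

## Robot

A 7-joint arm with a two-finger parallel gripper is mounted at the origin on a cart in front of the work surface, level with it; the furniture and walls round the work are solid. World frame = base frame: x ahead of the robot, y to its left, z up, the work surface at z = 0. Lengths are in m, angles in degrees, forces in N, time in s.
With the tool pointing down it reaches from about 0.425 to 0.875 m from the base axis. Payload 4.7 kg.
Tool frame: the origin (TCP) lies at the very end of the fingers, on their centre line; the grasp point (between the pads) lies 19 mm behind it (pinch_z is the distance from the TCP to the grasp point, in m); z points along the fingers, y is the direction in which the jaws open and shut (so a half turn about z gives the same grasp; the last joint's range is limited). The gripper opens to 87 mm and grips with 3 to 60 N. Pads are 19 mm wide; open, the fingers measure 117 mm over their backs; the gripper's body (75 mm by 190 mm) begins 51 mm behind the grasp point.
Start: joints at [77.871, 18.392, -4.016, 83.108, 1.295, 78.541, -3.26], TCP at [0.146, -0.634, 0.223] pointing down, gripper open.
Joint ranges: [-163.93, 163.93], [-17.29, 119.83], [-79.2, 71.16], [3.27, 140.29], [-89.18, 269.18], [5.43, 117.66], [-154.24, 154.24]. Speed limits (degrees/s): [147.25, 147.25, 180, 180, 180, 180, 180].

## Interface

Orientations are given as [roll, pitch, yaw] about the fixed x, y, z axes, in that order (R = Rz(yaw) Ry(pitch) Rx(roll)).
In Python, from cell import get_obs, read_camera, camera_params, sign_off, pinch_z gives the robot as it stands.
- The arm moves only by the shell command python3 -m handwheel 'ROWS' [FORCE]. ROWS is JSON, a list of rows, each a list of 5 numbers: the finger opening in m, from 0 to 0.087, then the shift along the tool's x, y, z in m, then the turn about the tool's z in rad. In form: [[jaw, tx, ty, tz, twist], ...]. A call has 1 to 20 rows; each row is the pose to reach, as a shift and turn from the pose commanded when the call began, along the tool's axes at that moment; what a row does not reach only later rows make up. A row lasts 1/10 s, in which the tool goes at most 50 mm and 8.59 degrees, less where a joint would pass 70% of its speed; a pose out of reach is approached as far as the arm can. A call with a gripper value outside its range is refused whole. The fingers move at their own pace and stop on an object; FORCE is the grip in N (left out, the last holds). Time passes only in rows, so rows that repeat a pose let the fingers close. It gives the time, the measured TCP pose, the force and the opening at its end, in the units of the state.
- get_obs(): the state, without advancing time (a new reading comes with each control period).
- read_camera(name): name is "side" or "top" or "wrist"; returns the picture (480x640x3 uint8, blue, green, red); there is no depth.
- camera_params(name): a dict with "camera_matrix" (3x3 intrinsics, pixels), "k1" (the pictures are not rectified: a ray, as slopes to the right and down, at radius r is drawn at 1 + k1 r^2 times it, then the intrinsics apply), "R" (3x3) and "t" (3): a world point X has camera coordinates R X + t. Camera axes: x right, y down, z forward; pixel columns grow to the right and rows downward; lengths in m; the calibration is good to about 2 mm. A picture is of the moment at which its call begins: read the wrist's pose just before it. camera_params takes no time and is no camera call; for the wrist camera it gives the pose at the moment of the call.
- sign_off(): hands the job in, once; it reports no verdict.
The state is a dict: "time_s": time; "qpos": joint angles; "joint_velocities": joint speeds; "effort": joint torques, N m; "tool_pos": TCP position; "tool_rot": TCP orientation; "force": force on the tool from outside, world axes, zero at the start; "wrist_torque": the same for the moment, N m; "grip_width": finger opening in m.
Only numpy, scipy, OpenCV 4.12 (cv2) and the standard library are available. Lean on these libraries where they do the work, as an engineer would, in place of code of your own. Each camera call takes 0.05 s, during which the arm holds its last target.

## Task

Shut off the tagged outlet of the rinse-water manifold: slide the manifold's cover all the way back to uncover its three valve levers, push the lever that carries the round tag a quarter turn clockwise until it is fully shut, and then slide the cover fully closed again. Leave the two plain levers open and the things on the worktop where they are.

Things in the scene. Friction and masses are not known exactly. Their poses are not given: they have to be found in the camera images.
- manifold: White box fixed to the worktop, 255 mm wide (its y), 180 deep (its x, from -87 to 92), 79 high. Origin on the worktop; x points to its back, away from the robot (yaw up to 0.25 rad), y to its left, z up; offsets below are in this frame, mm. Front half: valve bay. Rear half (x 0 to 92): closed housing, top z 69, over which the cover slides. Hose tails and a gauge stand out in front, to x -116.
- bay (a point): Middle of the mouth of the valve bay, which is open at the top once the cover is back: inside x -83 to 0, y -122 to 122, front wall's top at z 69. Side rails outside it (y +-117 to 127, whole depth of the box) have their tops at z 79. Brass valve bodies lie in it up to z 45.
- cover (a joint): How far the flat grey cover has slid back, m: 0 = closed over the whole bay, 0.082 = fully back at its stop, bay uncovered. It runs along the manifold's +x in two rails, cannot be lifted off, needs about 2 N, stays where it is left and starts closed or up to 12 mm ajar. Plate top z 74; closed, it spans x -87 to 4.
- cover_ridge (a point): Centre of the top of the cover's finger ridge, an upright black bar across the cover, 120 mm long (y), 10 thick (x), top at z 90, 16 mm above the cover plate. At x -45, y 0 when the cover is closed. Push its front side to open, its rear side to close.
- tagged_lever (a joint): Angle of the tagged valve lever, rad: 0 = open (points to the front, the manifold's -x), 1.571 = shut at its stop (points to the manifold's +y, its left; clockwise seen from above). Starts at 0 to 0.12, needs about 0.09 N m, stays where it is left. Which of the three places in the row it has varies.
- tagged_lever_end (a point): Centre of the upper face of the round tag (disc 26 mm across, z 59.5 to 64.5) fixed on the tagged lever, 35 mm from its turning axis. Levers and tag are of the same steel; each lever is a straight bar 10 mm wide that reaches 48 mm from its axis, z 54 to 61. Beside the levers the bay is free above z 46.
- valve_tagged_stem (a point): Point on the upright turning axis of the tagged lever, at the lever's mid height (z 57.5). The three axes stand 70 mm apart, at x -18 and y -71.5, -1.5 and 68.5.
- plain_lever_a (a joint): Angle of one plain lever (same bar, no tag), same meaning; starts at 0 to 0.12 and must stay open.
- plain_lever_a_end (a point): Point on the upper face of that plain lever, 35 mm from its turning axis, 61 mm above the worktop.
- plain_lever_b (a joint): Angle of the other plain lever, same meaning; starts at 0 to 0.12 and must stay open.
- plain_lever_b_end (a point): Point on the upper face of that other plain lever, 35 mm from its turning axis, 61 mm above the worktop.
- specimen_cup: specimen cup with a screw lid, 64 mm across, 66 mm high, standing a few centimetres from the manifold's left end; origin at the centre of its underside. Bystander.
- dropper_vial: small dropper vial, 28 mm across, 62 mm high, standing a few centimetres from the manifold's right end; origin at the centre of its underside. Bystander.
- pipette: adjustable pipette, 287 x 57 x 27 mm, lying on the worktop to the right of the manifold; origin under its middle. Bystander.
- tips: box of pipette tips, 78 x 116 x 68 mm, to the right behind the pipette; origin at the centre of its underside. Bystander.

How it is judged (in metres and radians):
On the way, in this order (a step that is already met when the one before it is completed fails the run):
1. the cover is slid fully back (within 8 mm of its rear stop) (value of joint cover above 0.074 m), for 0.2 s.
2. the tagged lever is pushed shut (within 7 degrees of its stop), the plain levers still open (value of joint tagged_lever above 1.45 rad and value of joint each of plain_lever_a, plain_lever_b below 0.3 rad), for 0.2 s.
At the end, for the whole second after the job is handed in: The cover is closed (within 6 mm) and at rest, the tagged lever is shut (within 7 degrees of its stop), both plain levers are open (turned less than 17 degrees), and the cup, vial, pipette and tip box are within 30 mm of where they stood (all of step 2 and value of joint cover below 0.006 m and velocity of joint cover below 0.01 m/s and distance of each of specimen_cup, dropper_vial, pipette, tips from where it was at the start of the episode below 0.03 m); the robot touches nothing.
It fails at once if a plain lever is turned from its open position (more than 0.3 rad) (value of joint any of plain_lever_a, plain_lever_b above 0.3 rad).
It fails at once if a bystander is moved, lifted or carried (more than 30 mm) (distance of any of specimen_cup, dropper_vial, pipette, tips from where it was at the start of the episode above 0.03 m).
It fails at once if the cup or vial is tipped (angle between any of specimen_cup, dropper_vial's own z axis and vertical above 0.4 rad).
It also fails if it takes over 54 s, if anything falls off the work surface, if the arm or the gripper's body presses on something with over 40 N, if the wrist force passes 120 N, or if a joint passes its speed limit or range.

## Working session

There is one attempt and no reset: what is moved stays moved. The work goes in short steps, Python scripts to look and compute and a shell command to move; the robot and the scene stay as the last step left them, time stands still between calls to the robot, and variables do not carry over. Pictures are saved under pics/ and viewed, and the job is handed in when it is done.

```bash
mkdir -p pics; ls; python3 - <<'E'
from cell import *
import cv2
print(get_obs())
for n in("top","side"):
    cv2.imwrite(f"pics/{n}0.png",read_camera(n)); p=camera_params(n); print(n,p)
E
```

```text
pics
{'time_s': 0.0, 'qpos': array([77.87136501, 18.43991175, -4.01574865, 83.17527125,  1.29484108,
       78.54037731, -3.26011499]), 'joint_velocities': array([-0.03237775, -0.05732437,  0.00112899, -0.06547791,  0.02782788,
        0.01178527, -0.01809766]), 'effort': array([-7.83004598e-04, -4.91286743e+01, -4.04282100e-01, -3.12535787e+01,
       -6.41412777e-02,  4.35484049e-02,  1.28692800e-04]), 'tool_pos': array([ 0.14534536, -0.63297144,  0.22144865]), 'tool_rot': array([-1.79889675e+02,  5.52335974e-03,  1.29384575e+01]), 'force': array([ 0.15679444,  0.22914979, -0.30027701]), 'wrist_torque': array([ 0.02420853,  0.0480503 , -0.04099019]), 'grip_width': 0.08712741685677293}
top {'camera_matrix': array([[610.56848036,   0.        , 333.0060781 ],
       [  0.        , 610.56848036, 239.00470019],
       [  0.        ,   0.        ,   1.        ]]), 'k1': -0.009519619884149491, 'R': array([[-0.02901425, -0.99956979, -0.00428998],
       [-0.9932359 ,  0.02931259, -0.11235314],
       [ 0.11243055,  0.00100112, -0.99365908]]), 't': array([-0.05176193,  0.5530284 ,  1.59007116])}
side {'camera_matrix': array([[579.6918973 ,   0.        , 320.07951998],
       [  0.        , 579.6918973 , 249.99492228],
       [  0.        ,   0.        ,   1.        ]]), 'k1': 0.03837275190372199, 'R': array([[ 0.99955645, -0.02665894, -0.01327383],
       [-0.02285685, -0.40101936, -0.91578438],
       [ 0.01909077,  0.91568159, -0.40145083]]), 't': array([-0.53605693,  0.07060251,  1.56323626])}
```

View pics/top0.png

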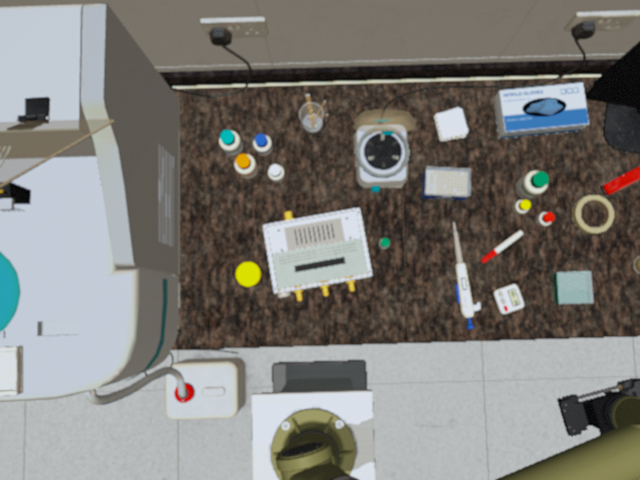

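View pics/side0.png

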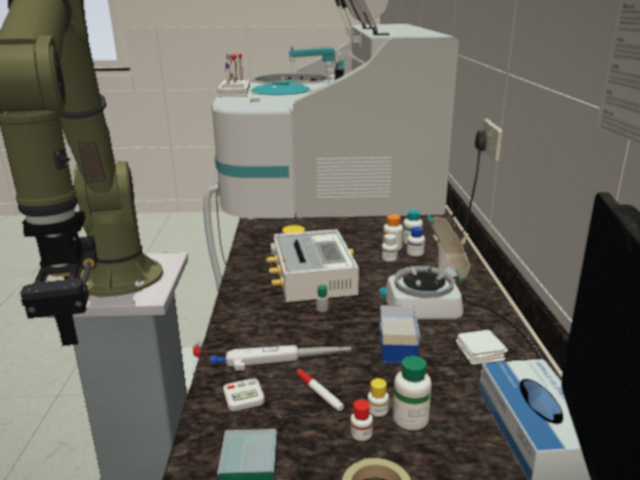

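The top view shows the manifold around (318,250), the ridge from about (295,268) to (344,261), the yellow cup at (248,274) and the green vial at (385,242). I'll zoom in and measure.

```bash
cat > h.py <<'E'
from cell import *
import cv2, numpy as np
def pix2plane(p,uv,z):
    K=p["camera_matrix"];d=np.array([[p["k1"],0,0,0]],float)
    uv=np.array(uv,float).reshape(-1,1,2)
    n=cv2.undistortPoints(uv,K,d).reshape(-1,2)
    R,t=p["R"],p["t"];C=-R.T@t
    r=np.c_[n,np.ones(len(n))]@R
    return C+r*((z-C[2])/r[:,2])[:,None]
def proj(p,X):
    r,_=cv2.Rodrigues(p["R"])
    return cv2.projectPoints(np.array(X,float).reshape(-1,3),r,p["t"],p["camera_matrix"],np.array([p["k1"],0,0,0.]))[0].reshape(-1,2)
def M(o,yaw,pts):
    c,s=np.cos(yaw),np.sin(yaw);pts=np.array(pts,float).reshape(-1,3)
    return np.c_[o[0]+c*pts[:,0]-s*pts[:,1],o[1]+s*pts[:,0]+c*pts[:,1],pts[:,2]]
E
python3 - <<'E'
from h import *
im=cv2.imread("pics/top0.png");p=camera_params("top")
hsv=cv2.cvtColor(im,cv2.COLOR_BGR2HSV)
g=cv2.cvtColor(im,cv2.COLOR_BGR2GRAY)
# ridge
roi=np.zeros_like(g);roi[252:280,283:356]=255
m=((g<90)&(roi>0)).astype(np.uint8)
n,l,st,ce=cv2.connectedComponentsWithStats(m)
i=1+np.argmax(st[1:,4]);print(st[i],ce[i])
cn=cv2.findContours((l==i).astype(np.uint8),0,1)[0][0]
r=cv2.minAreaRect(cn);print(r)
b=cv2.boxPoints(r);W=pix2plane(p,b,0.09);print(W.round(4))
c=pix2plane(p,[ce[i]],0.088);print("ridge c",c)
# white box
w=((g>140)&(hsv[:,:,1]<60)).astype(np.uint8);w[:200]=0;w[305:]=0;w[:,:255]=0;w[:,380:]=0
n,l,st,ce=cv2.connectedComponentsWithStats(w);i=1+np.argmax(st[1:,4]);print(st[i])
cn=max(cv2.findContours((l==i).astype(np.uint8),0,1)[0],key=cv2.contourArea)
r=cv2.minAreaRect(cn);b=cv2.boxPoints(r);print(r,pix2plane(p,b,0.079).round(4))
for nm,lo,hi,z in(("cup",(22,100,100),(35,255,255),.066),("vial",(65,80,40),(90,255,255),.062)):
    k=cv2.inRange(hsv,lo,hi);k[:,:225]=0;k[:225]=0;k[300:]=0;k[:,400:]=0
    n,l,st,ce=cv2.connectedComponentsWithStats(k);i=1+np.argmax(st[1:,4]);print(nm,st[i],pix2plane(p,[ce[i]],z))
cv2.imwrite("pics/top0z.png",cv2.resize(im[190:320,220:410],None,fx=4,fy=4,interpolation=cv2.INTER_CUBIC))
E
```

```text
[296 258  48  13 222] [319.45495495 264.13063063]
((319.4320373535156, 264.11932373046875), (4.535398483276367, 48.2017936706543), 79.87532806396484)
[[ 0.478   0.03    0.09  ]
 [ 0.4961 -0.0914  0.09  ]
 [ 0.4846 -0.0931  0.09  ]
 [ 0.4666  0.0282  0.09  ]]
ridge c [[ 0.48140912 -0.03156971  0.088     ]]
[ 262  208  111   90 6797]
((316.95843505859375, 252.06024169921875), (75.36357116699219, 100.72632598876953), 79.5625228881836) [[ 0.5901  0.118   0.079 ]
 [ 0.6302 -0.1395  0.079 ]
 [ 0.4374 -0.1679  0.079 ]
 [ 0.3983  0.0862  0.079 ]]
cup [235 261  27  27 578] [[0.46359541 0.1549786  0.066     ]]
vial [381 237   9  10  76] [[ 0.53710733 -0.20326626  0.062     ]]
```

View pics/top0z.png

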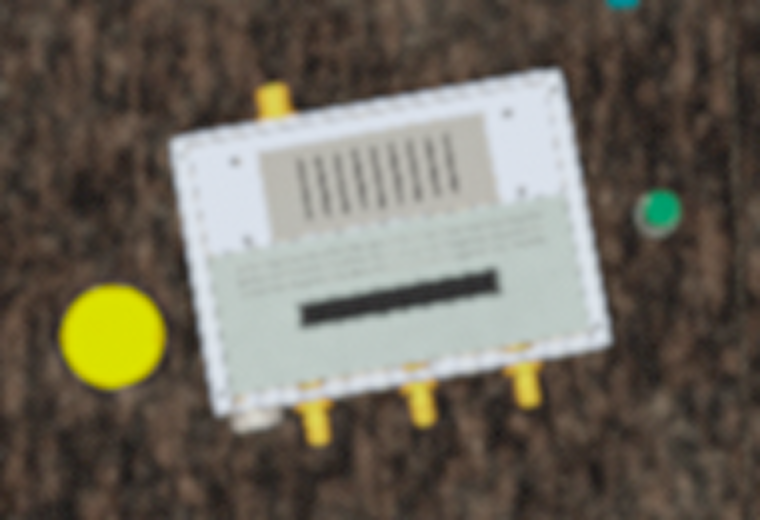

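```bash
cat >> h.py <<'E'
def shift(W,twist_yaw=None):
    o=get_obs();from scipy.spatial.transform import Rotation as Ro
    R=Ro.from_euler('xyz',o["tool_rot"],degrees=True).as_matrix()
    d=(np.array(W)-o["tool_pos"])@R
    tw=None if twist_yaw is None else -np.radians((twist_yaw-o["tool_rot"][2]+180)%360-180)
    return d.round(4),tw
E
python3 - <<'E'
from h import *
p=camera_params("top")
c=np.array([[172,138],[560,70],[610,345],[218,412]])/4+[220,190]-0.375
W=pix2plane(p,c,.079);print(W.round(4))
yl=W[0]-W[1];yl2=W[3]-W[2];x1=W[0]-W[3];x2=W[1]-W[2]
for v in(yl,yl2):print(np.degrees(np.arctan2(-v[0],v[1])),np.linalg.norm(v))
for v in(x1,x2):print(np.degrees(np.arctan2(v[1],v[0])),np.linalg.norm(v))
yaw=np.radians(8.8);ctr=W.mean(0)
o=ctr-[.0025*np.cos(yaw),.0025*np.sin(yaw),ctr[2]];print("o",o)
rc=np.array([0.4813,-0.0316]);d=rc-o[:2];print("ridge in manifold",d@[np.cos(yaw),np.sin(yaw)],d@[-np.sin(yaw),np.cos(yaw)])
print(M(o,yaw,[[-.075,0,.18]]))
print(shift([.42,-.40,.222],98.8))
print(shift(M(o,yaw,[[-.080,0,.18]])[0],98.8))
E
```

```text
[[ 0.5899  0.1128  0.079 ]
 [ 0.6269 -0.1393  0.079 ]
 [ 0.448  -0.1652  0.079 ]
 [ 0.4126  0.0862  0.079 ]]
8.35039380875131 0.25477608501407867
8.012742704883774 0.2539618801922345
8.505601765384446 0.1792600645918732
8.244833884579997 0.18075633370981822
o [ 0.51689481 -0.02677347  0.        ]
ridge in manifold -0.035914189244592505 0.0006757865545731853
[[ 0.44277768 -0.03824741  0.18      ]]
(array([ 3.199e-01, -1.657e-01, -2.000e-04]), np.float64(-1.498618346566004))
(array([ 0.4181, -0.5134,  0.0424]), np.float64(-1.498618346566004))
```

The manifold origin is about (0.517, -0.027) with yaw 8.3°. The cover is about 9 mm ajar. I'll close the fingers and move above the front of the ridge.

```bash
python3 -m handwheel '[[0,0.04,-0.02,0,-0.1],[0,0.08,-0.04,0,-0.2],[0,0.12,-0.06,0,-0.3],[0,0.16,-0.08,0,-0.4],[0,0.20,-0.10,0,-0.5],[0,0.24,-0.12,0,-0.6],[0,0.28,-0.145,0,-0.7],[0,0.32,-0.17,0,-0.8],[0,0.33,-0.21,0,-0.9],[0,0.345,-0.25,0,-1.0],[0,0.36,-0.29,0,-1.1],[0,0.375,-0.33,0,-1.2],[0,0.39,-0.37,0,-1.3],[0,0.40,-0.41,0,-1.4],[0,0.41,-0.45,0.02,-1.49],[0,0.418,-0.49,0.04,-1.49],[0,0.421,-0.512,0.04,-1.49],[0,0.421,-0.512,0.04,-1.49],[0,0.421,-0.512,0.04,-1.49]]'
python3 - <<'E'
from h import *
import cv2
o=[.517,-.0268,0];yaw=np.radians(8.35)
print(get_obs()["tool_pos"],get_obs()["tool_rot"])
print(shift(M(o,yaw,[[-.075,0,.081]])[0],98.35))
cv2.imwrite("pics/w1.png",read_camera("wrist"));cv2.imwrite("pics/s1.png",read_camera("side")[200:360,180:400])
E
```

```text
time_s: 2.0
tool_pos: [0.4411, -0.0406, 0.1825]
tool_rot: [-180.0, 0.1, 98.3]
force: [-0.2, -0.3, -1.0]
grip_width: 0.0005
[ 0.44110663 -0.04058098  0.18252412] [-1.79991168e+02  5.49330212e-02  9.83497222e+01]
(array([0.0027, 0.0021, 0.1015]), np.float64(-4.848642637054812e-06))
```

View pics/w1.png

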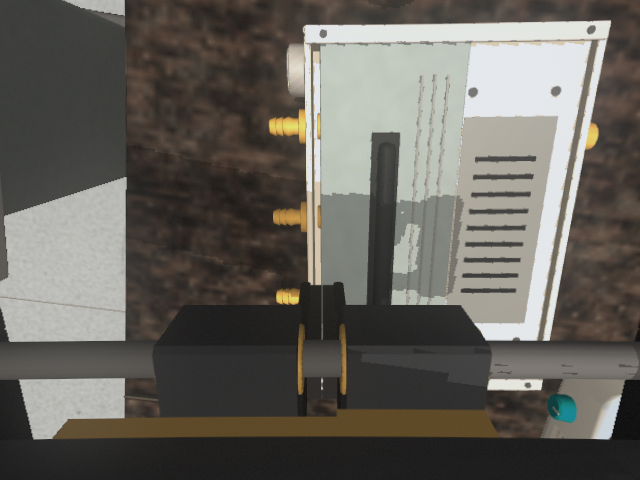

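The wrist view shows the ridge's left end at about (385,133), with the front-left rail corner at (304,27) and the rear-left one at (610,21). I'll use these to check the pose.

```bash
python3 - <<'E'
from h import *
p=camera_params("wrist")
a=pix2plane(p,[[304,27],[610,21]],.079);b=pix2plane(p,[[372,133],[400,132]],.09)
o=np.array([.517,-.0268]);y=np.radians(8.35);R=np.array([[np.cos(y),-np.sin(y)],[np.sin(y),np.cos(y)]])
print(((a[:,:2]-o)@R).round(4),((b[:,:2]-o)@R).round(4))
E
```

```text
[[-0.0872  0.1255]
 [ 0.0896  0.1264]] [[-0.0464  0.0659]
 [-0.0294  0.0664]]
```

```bash
python3 -m handwheel '[[0,0.001,0.001,0.03,0],[0,0.002,0.002,0.06,0],[0,0.003,0.002,0.085,0],[0,0.003,0.002,0.095,0],[0,0.003,0.002,0.100,0],[0,0.003,0.002,0.100,0],[0,0.003,0.002,0.100,0],[0,0.003,0.010,0.100,0],[0,0.003,0.018,0.100,0],[0,0.003,0.026,0.100,0],[0,0.003,0.032,0.100,0],[0,0.003,0.038,0.100,0],[0,0.003,0.044,0.100,0],[0,0.003,0.050,0.100,0],[0,0.003,0.056,0.100,0],[0,0.003,0.062,0.100,0],[0,0.003,0.068,0.100,0],[0,0.003,0.074,0.100,0],[0,0.003,0.080,0.100,0],[0,0.003,0.080,0.100,0]]'
python3 - <<'E'
from h import *
cv2.imwrite("pics/w2.png",read_camera("wrist"))
o=[.517,-.0268,0];yaw=np.radians(8.35)
print(shift(M(o,yaw,[[0.017,0,.081]])[0],98.35))
E
```

```text
time_s: 4.1
tool_pos: [0.5213, -0.0254, 0.0827]
tool_rot: [179.9, -0.0, 98.3]
force: [0.2, -0.1, -0.2]
grip_width: 0.0003
(array([-0.0006,  0.0127,  0.0018]), np.float64(-0.0004464831567541122))
```

View pics/w2.png

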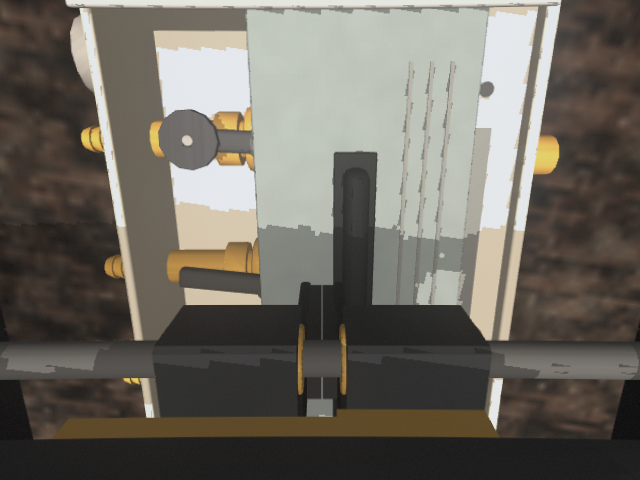

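The tagged lever is the leftmost one: the disc is at (188,140). The cover is partly back, so I'll push on to the stop.

```bash
python3 -m handwheel '[[0,0,0.004,0,0],[0,0,0.008,0,0],[0,0,0.012,0,0],[0,0,0.014,0,0],[0,0,0.014,0,0]]'; python3 -m handwheel '[[0,0,0.002,0,0],[0,0,0.004,0,0],[0,0,0.006,0,0],[0,0,0.006,0,0]]'
```

```text
time_s: 4.65
tool_pos: [0.5344, -0.0237, 0.0826]
tool_rot: [179.9, 0.0, 98.3]
force: [-0.1, 0.1, 1.1]
grip_width: 0.0005
time_s: 5.05
tool_pos: [0.5392, -0.023, 0.0824]
tool_rot: [-179.9, 0.0, 98.3]
force: [-3.9, -1.0, 1.9]
grip_width: 0.0002
```

```bash
python3 -m handwheel '[[0,0,0.002,0,0],[0,0,0.004,0,0],[0,0,0.004,0,0]]'; python3 - <<'E'
from h import *
cv2.imwrite("pics/t3.png",cv2.resize(read_camera("top")[190:320,220:410],None,fx=4,fy=4,interpolation=cv2.INTER_CUBIC))
cv2.imwrite("pics/w3.png",read_camera("wrist"))
o=np.array([.517,-.0268]);y=np.radians(8.35);R=np.array([[np.cos(y),-np.sin(y)],[np.sin(y),np.cos(y)]])
print((get_obs()["tool_pos"][:2]-o)@R)
E
```

```text
time_s: 5.35
tool_pos: [0.5394, -0.023, 0.0822]
tool_rot: [-179.4, 0.0, 98.3]
force: [-14.7, -2.3, 11.2]
grip_width: 0.0003
[0.02267445 0.00054668]
```

View pics/w3.png

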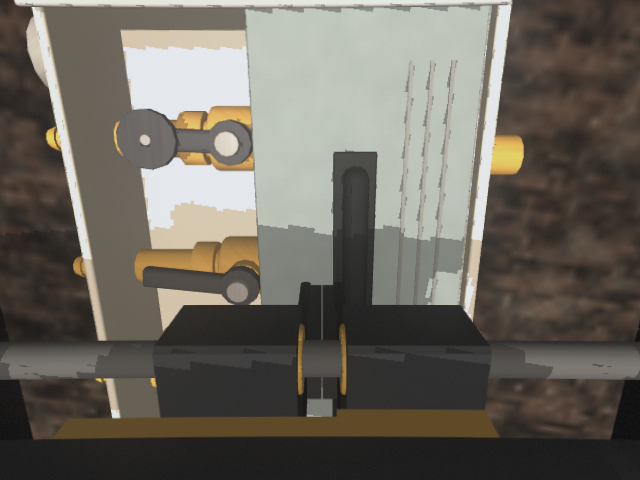

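The cover is at its stop: the force rose to 15 N with no further motion. Next I'll back off the ridge, rise, and measure the tag from the wrist and top cameras.

```bash
python3 -m handwheel '[[0,0,-0.006,0,0],[0,0,-0.015,0,0],[0,0,-0.015,-0.03,0],[0,0.01,-0.025,-0.06,0],[0,0.01,-0.05,-0.06,0],[0,0.01,-0.06,-0.06,0],[0,0.01,-0.06,-0.06,0],[0,0.01,-0.06,-0.06,0]]'; python3 - <<'E'
from h import *
p=camera_params("wrist")
cv2.imwrite("pics/w4.png",read_camera("wrist"))
E
```

```text
time_s: 6.25
tool_pos: [0.4831, -0.0215, 0.1422]
tool_rot: [180.0, 0.0, 98.3]
force: [-0.1, -0.2, -0.6]
grip_width: 0.0004
```

View pics/w4.png

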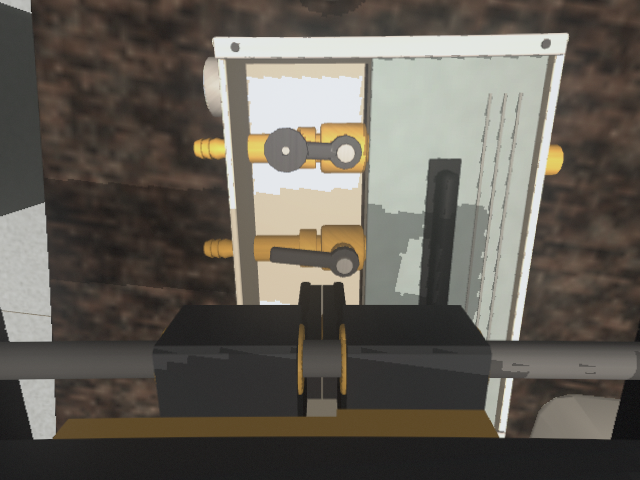

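View pics/t3.png

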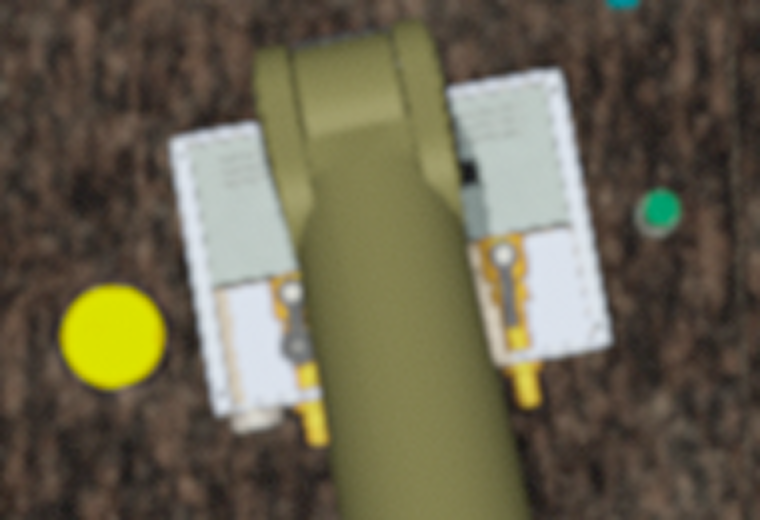

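In the wrist view the tag is at (286,150), its stem at (346,153), and the middle lever's end is around (275,255). The bay is uncovered and the tagged lever is leftmost.

```bash
python3 - <<'E'
from h import *
p=camera_params("wrist")
o=np.array([.517,-.0268]);y=np.radians(8.35);R=np.array([[np.cos(y),-np.sin(y)],[np.sin(y),np.cos(y)]])
loc=lambda u,z:((pix2plane(p,[u],z)[0,:2]-o)@R).round(4)
print("tag",loc((286,150),.0645),"stem",loc((346,153),.061),"mid",loc((345,262),.061),loc((272,255),.061))
ob=get_obs();print("tcp",((ob["tool_pos"][:2]-o)@R).round(4),ob["tool_pos"][2])
t=((ob["tool_pos"][:2]-o)@R); st=np.array([-.018,.0685])
for th in np.radians([-25,-10,0,10,20,30,40,50,60,70,80,90,95]):
    u=np.array([-np.cos(th),np.sin(th)]);n=-np.array([np.sin(th),np.cos(th)])
    P=st+.028*u+.0225*n; d=P-t
    print(np.degrees(th).round(),P.round(4),"tx %.4f ty %.4f tw %.3f"%(d[1],d[0],th))
E
```

```text
tag [-0.0533  0.0714] stem [-0.0182  0.0693] mid [-0.0177  0.0007] [-0.0643  0.0056]
tcp [-0.0325  0.0104] 0.14217632195767083
-25.0 [-0.0339  0.0363] tx 0.0259 ty -0.0014 tw -0.436
-10.0 [-0.0417  0.0415] tx 0.0311 ty -0.0092 tw -0.175
0.0 [-0.046  0.046] tx 0.0356 ty -0.0135 tw 0.000
10.0 [-0.0495  0.0512] tx 0.0408 ty -0.0170 tw 0.175
20.0 [-0.052   0.0569] tx 0.0465 ty -0.0195 tw 0.349
30.0 [-0.0535  0.063 ] tx 0.0526 ty -0.0210 tw 0.524
40.0 [-0.0539  0.0693] tx 0.0589 ty -0.0214 tw 0.698
50.0 [-0.0532  0.0755] tx 0.0651 ty -0.0207 tw 0.873
60.0 [-0.0515  0.0815] tx 0.0711 ty -0.0190 tw 1.047
70.0 [-0.0487  0.0871] tx 0.0767 ty -0.0162 tw 1.222
80.0 [-0.045   0.0922] tx 0.0818 ty -0.0125 tw 1.396
90.0 [-0.0405  0.0965] tx 0.0861 ty -0.0080 tw 1.571
95.0 [-0.038   0.0984] tx 0.0880 ty -0.0055 tw 1.658
```

```bash
python3 -m handwheel '[[0,0.01,-0.006,0,0],[0,0.022,-0.0135,0,0],[0,0.022,-0.0135,0.02,0],[0,0.022,-0.0135,0.04,0],[0,0.022,-0.0135,0.06,0],[0,0.022,-0.0135,0.075,0],[0,0.022,-0.0135,0.085,0],[0,0.022,-0.0135,0.090,0],[0,0.022,-0.0135,0.090,0],[0,0.022,-0.0135,0.090,0]]'
python3 - <<'E'
from h import *
cv2.imwrite("pics/w5.png",read_camera("wrist"))
o=np.array([.517,-.0268]);y=np.radians(8.35);R=np.array([[np.cos(y),-np.sin(y)],[np.sin(y),np.cos(y)]])
ob=get_obs();t=(ob["tool_pos"][:2]-o)@R;print(t,ob["tool_pos"],ob["force"]); st=np.array([-.018,.069])
for th in np.radians([0,10,20,30,40,50,60,70,80,90,95]):
    u=np.array([-np.cos(th),np.sin(th)]);n=-np.array([np.sin(th),np.cos(th)])
    P=st+.028*u+.0225*n; d=P-t
    print(np.degrees(th).round(),"tx %.4f ty %.4f tw %.3f"%(d[1],d[0],th))
E
```

```text
time_s: 7.3
tool_pos: [0.4667, -0.001, 0.0531]
tool_rot: [180.0, 0.0, 98.3]
force: [0.2, 0.8, 0.2]
grip_width: 0.0002
[-0.04583494  0.03268556] [ 0.46690435 -0.00111706  0.05322512] [ 0.15365333 -0.53686429 -0.58595711]
0.0 tx 0.0138 ty -0.0002 tw 0.000
10.0 tx 0.0190 ty -0.0036 tw 0.175
20.0 tx 0.0247 ty -0.0062 tw 0.349
30.0 tx 0.0308 ty -0.0077 tw 0.524
40.0 tx 0.0371 ty -0.0081 tw 0.698
50.0 tx 0.0433 ty -0.0074 tw 0.873
60.0 tx 0.0493 ty -0.0057 tw 1.047
70.0 tx 0.0549 ty -0.0029 tw 1.222
80.0 tx 0.0600 ty 0.0008 tw 1.396
90.0 tx 0.0643 ty 0.0053 tw 1.571
95.0 tx 0.0662 ty 0.0079 tw 1.658
```

View pics/w5.png

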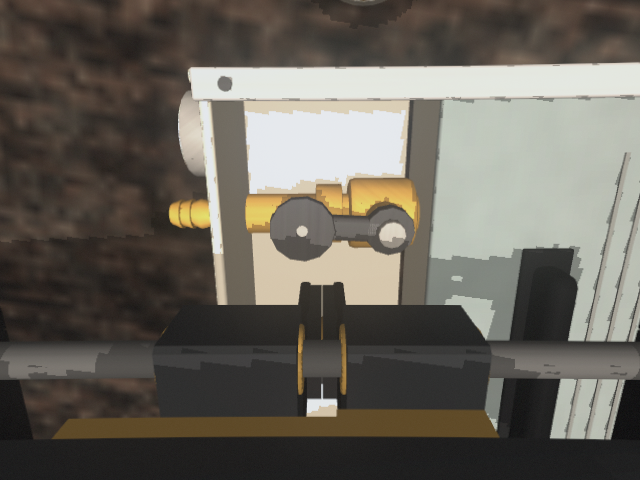

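The fingers are in the bay to the right of the tag, which is at (302,231). Now I'll sweep the lever along its arc.

```bash
python3 -m handwheel '[[0,0.007,0,0.002,0],[0,0.014,0,0.002,0],[0,0.0165,-0.002,0.002,0.087],[0,0.019,-0.0036,0.002,0.175],[0,0.022,-0.005,0.002,0.26],[0,0.0247,-0.0062,0.002,0.349],[0,0.0278,-0.007,0.002,0.436],[0,0.0308,-0.0077,0.002,0.524],[0,0.034,-0.008,0.002,0.611],[0,0.0371,-0.0081,0.002,0.698],[0,0.0402,-0.0078,0.002,0.785],[0,0.0433,-0.0074,0.002,0.873],[0,0.0463,-0.0066,0.002,0.96],[0,0.0493,-0.0057,0.002,1.047],[0,0.0521,-0.0044,0.002,1.134],[0,0.0549,-0.0029,0.002,1.222],[0,0.0575,-0.001,0.002,1.309],[0,0.0600,0.0008,0.002,1.396],[0,0.0600,0.0008,0.002,1.396]]'
python3 - <<'E'
from h import *
cv2.imwrite("pics/w6.png",read_camera("wrist"))
E
```

```text
time_s: 9.25
tool_pos: [0.4579, 0.0586, 0.0505]
tool_rot: [180.0, 0.1, 18.4]
force: [-1.1, -2.0, 0.2]
grip_width: 0.0004
```

View pics/w6.png

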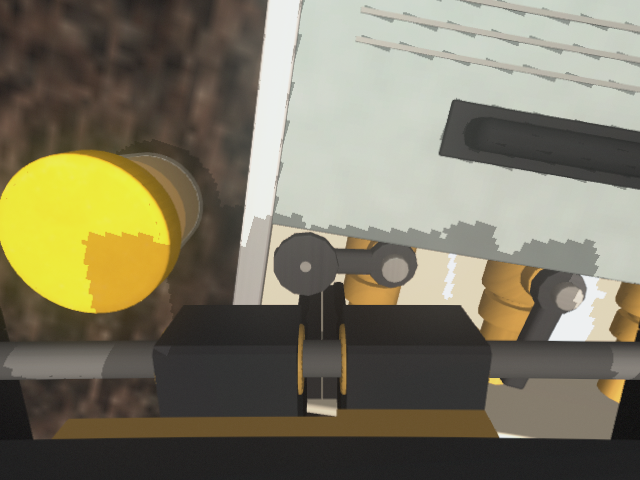

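The lever has followed to about 80°, and the middle plain lever is untouched at (540,330). I'll press it on to the stop.

```bash
python3 -m handwheel '[[0,0.0025,-0.0017,0,0.087],[0,0.0052,-0.0035,0,0.175],[0,0.0072,-0.0035,0,0.175],[0,0.0072,-0.0035,0,0.175]]';python3 -m handwheel '[[0,0.0015,0,0,0],[0,0.003,0,0,0],[0,0.003,0,0,0]]'
python3 - <<'E'
from h import *
cv2.imwrite("pics/w7.png",read_camera("wrist"))
E
```

```text
time_s: 9.7
tool_pos: [0.461, 0.0632, 0.05]
tool_rot: [179.9, 0.4, 8.4]
force: [-7.3, -1.6, 5.9]
grip_width: 0.0003
time_s: 10.0
tool_pos: [0.4614, 0.0632, 0.0496]
tool_rot: [179.9, 0.7, 8.4]
force: [-14.6, -3.7, 12.1]
grip_width: 0.0008
```

View pics/w7.png

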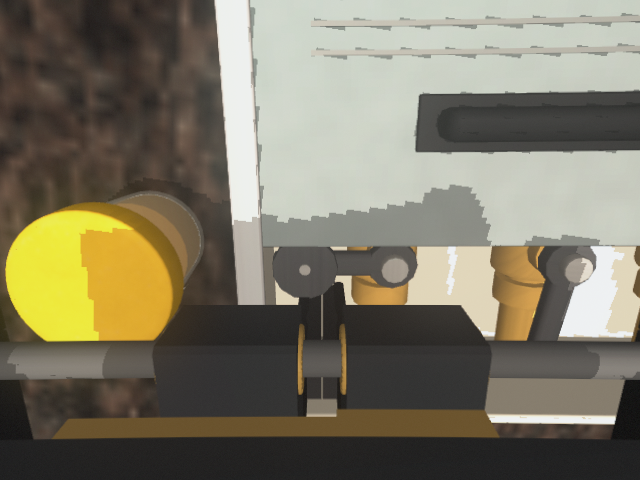

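The lever is at its stop: tag at (305,270), stem at (395,270), parallel to the cover edge, and the force climbed without motion. I'll back off and rise, then go behind the ridge.

```bash
python3 -m handwheel '[[0,-0.006,0,0,0],[0,-0.014,0,0,0],[0,-0.014,0,-0.03,0],[0,-0.014,0,-0.06,0],[0,-0.014,0,-0.08,0],[0,-0.014,0,-0.08,0]]'
python3 - <<'E'
from h import *
cv2.imwrite("pics/w8.png",read_camera("wrist"))
o=[.517,-.0268,0];yaw=np.radians(8.35)
print(shift(M(o,yaw,[[0.065,0,.082]])[0],8.35))
E
```

```text
time_s: 10.65
tool_pos: [0.4558, 0.0629, 0.1336]
tool_rot: [179.9, -0.4, 8.4]
force: [-0.1, 0.7, -0.0]
grip_width: 0.0003
(array([0.1137, 0.0975, 0.0504]), np.float64(1.575666111935201e-05))
```

View pics/w8.png

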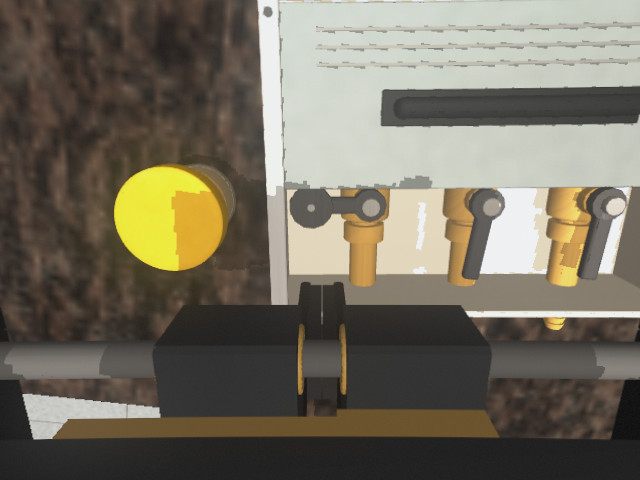

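The tagged lever is shut, (311,208) to (371,208), and both plain levers are still open.

```bash
python3 -m handwheel '[[0,0.03,0.03,0,0],[0,0.06,0.06,0,0],[0,0.09,0.09,0,0],[0,0.114,0.0975,0,0],[0,0.114,0.0975,0,0],[0,0.114,0.0975,0.02,0],[0,0.114,0.0975,0.035,0],[0,0.114,0.0975,0.045,0],[0,0.114,0.0975,0.048,0],[0,0.114,0.0975,0.048,0]]'
python3 - <<'E'
from h import *
cv2.imwrite("pics/s9.png",cv2.resize(read_camera("side")[200:330,200:400],None,fx=4,fy=4))
o=[.517,-.0268,0];yaw=np.radians(8.35)
print(shift(M(o,yaw,[[-0.0305,0,.082]])[0],8.35))
E
```

```text
time_s: 11.7
tool_pos: [0.5796, -0.0176, 0.0821]
tool_rot: [-180.0, 0.1, 8.3]
force: [0.1, -0.7, -1.1]
grip_width: 0.0005
(array([-0.0943, -0.    ,  0.0007]), np.float64(-0.0005713291951497752))
```

View pics/s9.png

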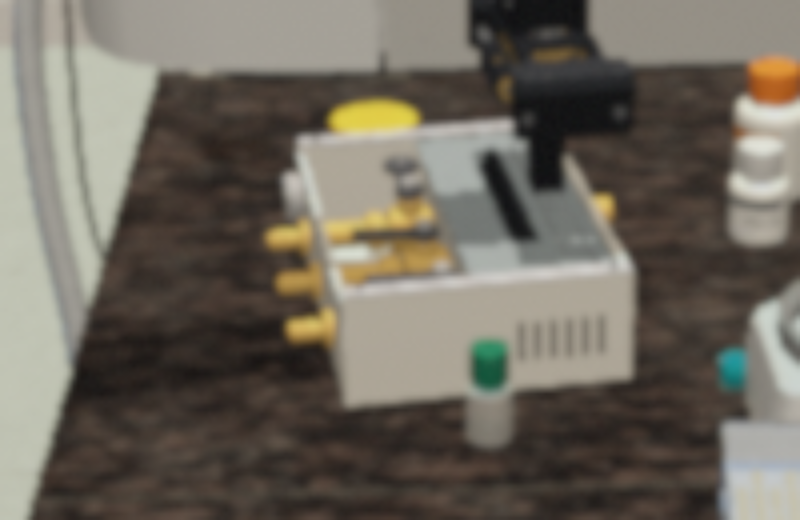

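The fingers are behind the ridge (finger around (548,165), ridge around (510,195)). Now I'll push the cover closed.

```bash
python3 -m handwheel '[[0,-0.006,0,0,0],[0,-0.012,0,0,0],[0,-0.018,0,0,0],[0,-0.024,0,0,0],[0,-0.030,0,0,0],[0,-0.036,0,0,0],[0,-0.042,0,0,0],[0,-0.048,0,0,0],[0,-0.054,0,0,0],[0,-0.060,0,0,0],[0,-0.066,0,0,0],[0,-0.072,0,0,0],[0,-0.078,0,0,0],[0,-0.082,0,0,0],[0,-0.086,0,0,0],[0,-0.089,0,0,0],[0,-0.092,0,0,0],[0,-0.092,0,0,0]]'; python3 -m handwheel '[[0,-0.002,0,0,0],[0,-0.004,0,0,0],[0,-0.004,0,0,0]]'
```

```text
time_s: 13.55
tool_pos: [0.4883, -0.0311, 0.0823]
tool_rot: [-180.0, 0.1, 8.3]
force: [1.0, -0.5, 0.4]
grip_width: 0.0007
time_s: 13.85
tool_pos: [0.4879, -0.0311, 0.0826]
tool_rot: [-180.0, -0.4, 8.3]
force: [9.3, -0.8, -7.9]
grip_width: 0.0005
```

The force rose with no motion, at the closed position. I'll back off, rise clear and verify.

```bash
python3 -m handwheel '[[0,0.006,0,0,0],[0,0.012,0,0,0],[0,0.012,0,-0.03,0],[0,0.012,0,-0.07,0],[0,0.012,0,-0.11,0],[0,0.012,0.04,-0.13,0],[0,0.012,0.08,-0.13,0],[0,0.012,0.12,-0.13,0],[0,0.012,0.16,-0.13,0],[0,0.012,0.20,-0.13,0],[0,0.012,0.24,-0.13,0],[0,0.012,0.28,-0.13,0],[0,0.012,0.28,-0.13,0],[0,0.012,0.28,-0.13,0]]'
python3 - <<'E'
from h import *
im=read_camera("top");p=camera_params("top")
cv2.imwrite("pics/t10.png",cv2.resize(im[190:340,220:420],None,fx=4,fy=4,interpolation=cv2.INTER_CUBIC))
g=cv2.cvtColor(im,cv2.COLOR_BGR2GRAY);hsv=cv2.cvtColor(im,cv2.COLOR_BGR2HSV)
m=np.zeros_like(g);m[252:285,290:350]=(g<90)[252:285,290:350]
n,l,st,ce=cv2.connectedComponentsWithStats(m);i=1+np.argmax(st[1:,4])
o=np.array([.517,-.0268]);y=np.radians(8.35);R=np.array([[np.cos(y),-np.sin(y)],[np.sin(y),np.cos(y)]])
print(st[i],ce[i],(pix2plane(p,[ce[i]],.088)[0,:2]-o)@R)
for nm,lo,hi,z in(("cup",(22,100,100),(35,255,255),.066),("vial",(65,80,40),(90,255,255),.062)):
    k=cv2.inRange(hsv,lo,hi);k[:,:225]=0;k[:225]=0;k[300:]=0;k[:,400:]=0
    n,l,st,ce=cv2.connectedComponentsWithStats(k);i=1+np.argmax(st[1:,4]);print(nm,st[i],pix2plane(p,[ce[i]],z))
cv2.imwrite("pics/s10.png",read_camera("side"))
E
```

```text
time_s: 15.25
tool_pos: [0.5367, -0.3075, 0.2113]
tool_rot: [-179.9, 0.1, 8.2]
force: [-0.3, 0.3, -0.2]
grip_width: 0.0007
[296 262  49  13 225] [320.04888889 267.97777778] [-0.04584366  0.00064231]
cup [235 261  27  27 577] [[0.46367659 0.15495655 0.066     ]]
vial [381 237   9  10  78] [[ 0.53725307 -0.20299785  0.062     ]]
```

View pics/t10.png

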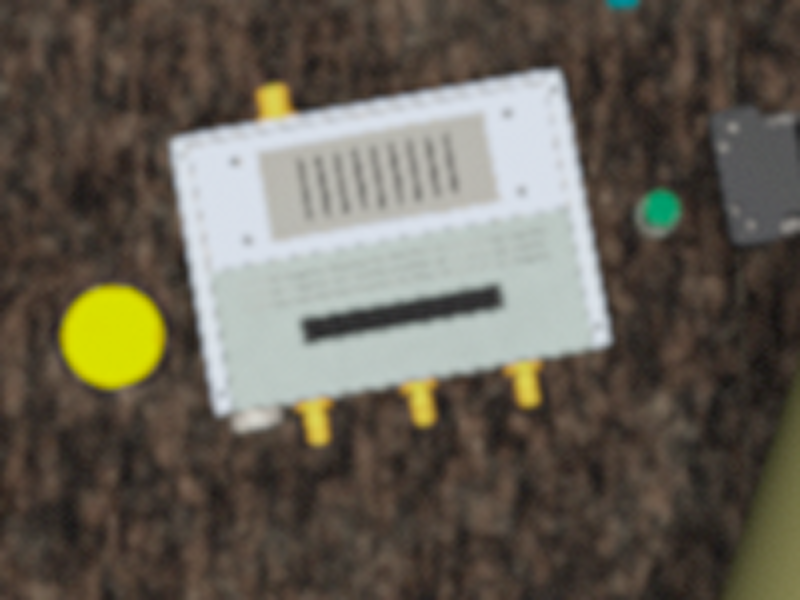

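View pics/s10.png

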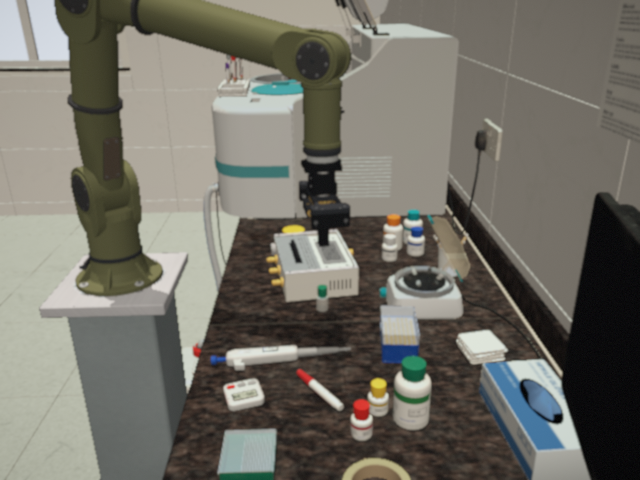

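The cover is closed: the ridge measures -45.8 mm against a nominal -45. The bystanders haven't moved and the arm is clear at z 0.21.

```bash
python3 -c "
from cell import *
print(sign_off())"
```

```text
the job is handed in; nothing more can be done
None
```

I slid the cover back to its stop, pushed the tagged lever (the leftmost one) a quarter turn clockwise to its stop, and slid the cover closed again. I handed the job in at about 15 s of the 54 s allowed; no verdict is reported.

Last checks:
- **Cover:** its ridge measures x = -45.8 mm against -45 mm when closed. That is within measuring error, and the push force rose with no further motion.
- **Levers:** before closing, the wrist picture showed the tagged lever parallel to the cover's edge, i.e. shut, and both plain levers still open. They are now hidden under the cover, so I could not look again.
- **Bystanders:** the cup and vial measured within 1 mm of where they stood. The pipette and tip box look unmoved in the side picture, though I did not measure them.
- **Robot:** it stands clear with no force on the tool. The highest force in any reading was about 19 N.

No check failed. The only disagreement was a few millimetres, in the ridge-end and lever positions from the wrist camera.

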